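# Catch the thread of the catch-pot lid, screw it home and lock it

## Robot

A 7-joint arm with a two-finger parallel gripper is mounted at the origin on a cart in front of the work surface, level with it; the furniture and walls round the work are solid. World frame = base frame: x ahead of the robot, y to its left, z up, the work surface at z = 0. Lengths are in m, angles in rad, forces in N, time in s.
With the tool pointing down it reaches from about 0.4 to 0.85 m from the base axis. Payload 10.4 kg.
Tool frame: the origin (TCP) lies midway between the tips of the shut fingers; the grasp point (between the pads) lies 19 mm behind it (manip.hold_point_z is the distance from the TCP to the grasp point, in m); z points along the fingers, y is the line along which they close (so a half turn about z gives the same grasp; the last joint's range is limited). The gripper opens to 85 mm and grips with 20 to 120 N. Pads are 22 mm wide; open, the fingers measure 114 mm over their backs; the gripper's body (76 mm by 85 mm) begins 54 mm behind the grasp point. The pads swing forward as they close: fully open they stand 13 mm farther back than shut.
Start: joints at [-1.208, 0.332, -0.065, 1.46, 0.022, 1.35, -0.088], TCP at [0.235, 0.579, 0.231] pointing down, gripper open.
Joint ranges: [-2.6, 2.6], [-0.5, 2.12], [-1.47, 1.34], [0.16, 2.42], [-1.27, 4.41], [0.06, 2.06], [-2.6, 2.6]. Speed limits (rad/s): [2.22, 2.22, 2.79, 2.79, 3.14, 3.14, 3.14].

## Interface

Orientations are given as a unit quaternion [x, y, z, w].
In Python, from workcell import manip, eyes, job gives the robot as it stands.
- The arm moves only by the shell command python3 -m crank 'ROWS' [FORCE]. ROWS is JSON, a list that holds one entry, the list of rows, each a list of 7 numbers: the finger opening in cm, from 0 to 8.54, then the shift along the world's x, y, z in cm, then the turn, a rotation vector about the world's x, y, z in degrees. In form: [[[hand, x, y, z, ax, ay, az], ...]]. A call has 1 to 20 rows; each row shifts and turns the commanded pose from where the row before left it; what a row does not reach is not made up. A row lasts 1/8 s, in which the tool goes at most 62.5 mm and 10.7 degrees, less where a joint would pass 70% of its speed; a pose out of reach is approached as far as the arm can. A call with a gripper value outside its range is refused whole. The fingers move at their own pace and stop on an object; FORCE is the grip in N (left out, the last holds). Time passes only in rows, so rows that do not move let the fingers close. It gives the time, the measured TCP pose, the force, the opening and the grip force at its end, in the units of the state.
- manip.get_obs(): the state, without advancing time (a new reading comes with each control period).
- eyes.camera(name): name is "scene" or "top"; returns (picture, depth): 480x640x3 uint8, red, green, blue; 480x640 float32, m along the optical axis (not along the pixel's ray), 0 where there is no reading.
- eyes.camera_params(name): a dict with "fx", "fy", "cx", "cy" (pixels), "world_from_camera" (4x4, takes a point from camera to world coordinates). Camera axes: x right, y down, z forward; pixel columns grow to the right and rows downward; lengths in m; the calibration is good to about 2 mm. A picture is of the moment at which its call begins. camera_params takes no time and is no camera call.
- job.hand_in(): hands the job in; it is judged then, once.
The state is a dict: "clock": time; "joint_pos": joint angles; "joint_velocities": joint speeds; "tau": joint torques, N m; "position": TCP position; "ee_rot": TCP orientation; "ft_force": force on the tool from outside, world axes, zero at the start; "torque": the same for the moment, N m; "grip_width": opening from 0.0 (shut) to 1.0 (fully open); "grasp_force": force on a finger pad.
Only numpy, scipy, OpenCV 4.12 (cv2) and the standard library are available. Lean on these libraries where they do the work, as an engineer would, in place of code of your own. Each camera call takes 0.05 s, during which the arm holds its last target. There are 200 camera calls.

## Task

The lid has only been laid on the resin catch pot and its thread has not caught. Push the lid's lever backward (anticlockwise seen from above) until the lid drops into the start of its thread, then push the lever forward (clockwise) to the stop, and press the lid's lock pin fully down through the slot. Keep the lid on the pot and leave the loose things round it (cup, tape roll, wood block, brush) where they are.

Things in the scene. Friction and masses are not known exactly. Their poses are not given: they have to be found in the camera images.
- pot: Plain metal catch pot, 100 mm in diameter, on a dark base plate 150 mm square, bolted down. Origin at the centre of its underside, z up along the thread's axis; x points the way the lid's lever points when home. Turns are counted anticlockwise from home: hidden thread pieces cover 0 to 70 degrees, then comes a gap; firm stops at 0 and at about 96 degrees.
- slot (a point): Mouth of the radial slot, 13 mm wide, in the pot's horizontal ledge, on the pot's x axis 72 mm from its axis and 79 mm above its origin. The ledge is 8 mm thick, spans 62 to 82 mm from the axis and runs under the lock pin's whole path, so the pin can pass it only at the slot.
- lid: Dark round knurled lid, 109 mm in diameter, 27 mm tall, 0.3 to 0.7 kg; loose. Origin on its axis at its underside, z up, x along its lever. Starts 12 to 55 degrees anticlockwise of home on top of the thread, origin 86 mm above the pot's; clockwise from there it only jams. Past about 70 degrees it drops to 78 mm, then turns clockwise under the thread to the stop at home, x along the pot's x.
- lever_end (a point): Where to push the lid's lever sideways: centre of its bar, 108 mm from the lid's axis, 15 mm above the lid's origin. The bar is steel, 16 mm wide, 14 mm tall, and ends 134 mm from the axis; beyond 82 mm from the axis the space under it is free. 1 to 3 N turn the lid; about 10 N at a stop is plenty.
- lock_pin (a joint): How far the lock pin is pressed down into the lid's lever (m): 0 raised, 0.0145 fully down. It stays where it is left and needs about 3 N to move. If it is not over the slot of the pot's ledge its foot meets the ledge.
- knob_top (a point): Centre of the top of the lock pin's round black knob, 22 mm in diameter, on the lid's lever 72 mm from the lid's axis; with the pin raised it is 51 mm above the lid's origin. It is pressed straight down 14.5 mm.
- cup: Clear plastic mixing cup 67 mm wide, 70 mm tall, standing to the left of the pot; origin at its underside. Not to be disturbed.
- tape: Roll of masking tape, 104 mm wide, 25 mm tall, lying flat to the left; origin at its underside. Not to be disturbed.
- block: Pine block 45 x 125 x 34 mm lying to the right; origin at its underside. Not to be disturbed.
- brush: Laminating brush 214 mm long lying behind the pot; origin at its underside. Not to be disturbed.
Not all that is in view belongs to the job. Of the things shaped like the lid, the dark steel one is meant.

How it is judged:
By the outcome, as a careful person would: the job done as asked, in the order asked, and still so for the second after the job is handed in, with the robot touching nothing.
It also fails if it takes over 59 s, if anything falls off the work surface, if the arm or the gripper's body presses on something with over 40 N, if the wrist force passes 120 N, or if a joint passes its speed limit or range.

## Working session

There is one attempt and no reset: what is moved stays moved. The work goes in short steps, Python scripts to look and compute and a shell command to move; the robot and the scene stay as the last step left them, time stands still between calls to the robot, and variables do not carry over. Pictures are saved under pics/ and viewed, at most 10 in all, crops included, and the job is handed in when it is done.

```bash
mkdir -p pics; python3 - <<'E'
from workcell import manip, eyes
import cv2,numpy as np
for n in("scene","top"):
    p,d=eyes.camera(n); cv2.imwrite(f"pics/{n}0.png",p[:,:,::-1]); np.save(f"pics/{n}0.npy",d)
    c=eyes.camera_params(n); print(n,c["fx"],c["cx"],c["cy"]);print(np.round(c["world_from_camera"],3))
o=manip.get_obs();print(o["clock"],o["position"],o["ee_rot"],o["ft_force"])
E
```

```text
scene 520.9673798864399 326.0996640787191 251.32883526871
[[ 0.66  -0.454  0.598 -0.235]
 [-0.751 -0.388  0.534 -0.744]
 [-0.01  -0.802 -0.597  0.94 ]
 [ 0.     0.     0.     1.   ]]
top 610.0222649264334 310.60934140599136 249.39322898291286
[[ 0.015 -0.994  0.108  0.456]
 [-1.    -0.017 -0.017  0.007]
 [ 0.019 -0.108 -0.994  1.372]
 [ 0.     0.     0.     1.   ]]
0.1 [0.23507556 0.57874312 0.23060519] [ 1.91716248e-01  9.81450190e-01 -6.29111554e-04 -9.91547684e-05] [ 0.55065911  0.20564605 -0.59565155]
```

View pics/scene0.png

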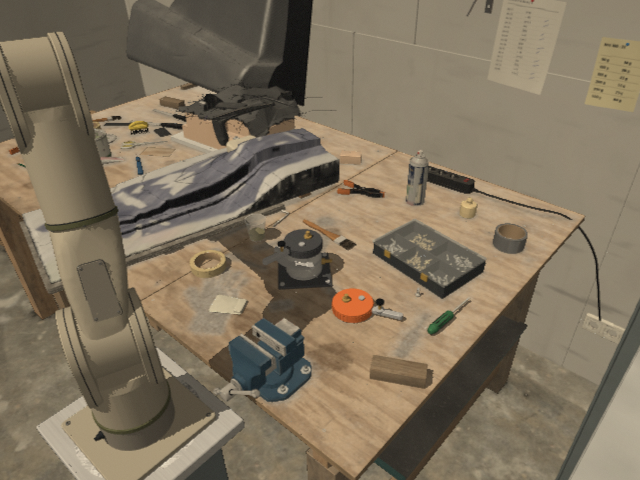

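View pics/top0.png

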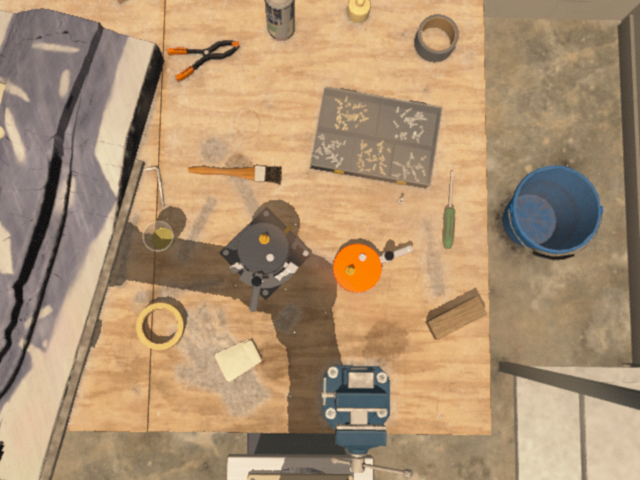

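```bash
python3 - <<'E'
import cv2,numpy as np
a=cv2.imread("pics/top0.png")[195:315,205:325]; b=cv2.imread("pics/scene0.png")[215:305,260:350]
r=lambda i:cv2.resize(i,(600,600),interpolation=cv2.INTER_CUBIC)
cv2.imwrite("pics/cropt.png",cv2.convertScaleAbs(r(a),alpha=1.6,beta=10))
cv2.imwrite("pics/crops.png",cv2.convertScaleAbs(r(b),alpha=1.6,beta=10))
E
```

```text
(no output)
```

View pics/cropt.png

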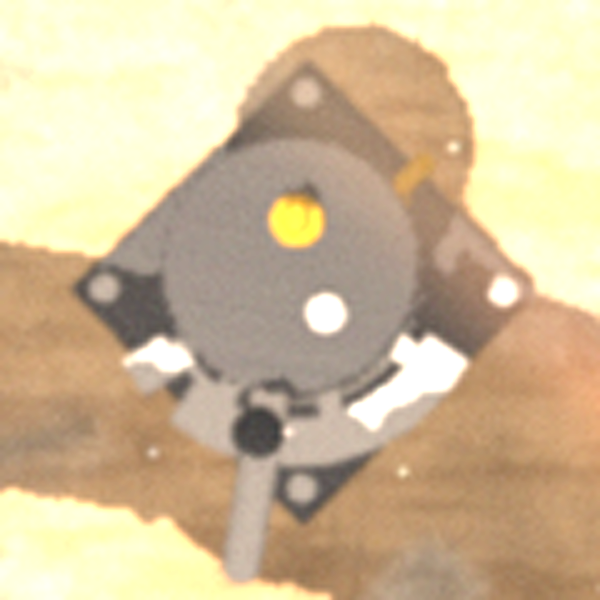

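View pics/crops.png

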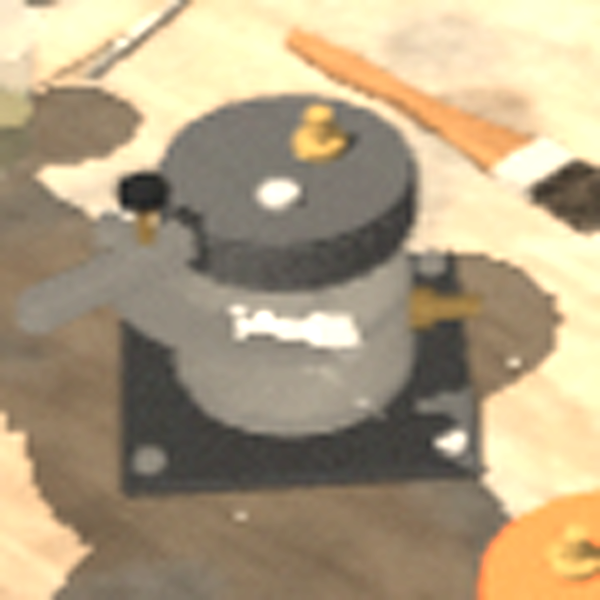

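The lever points at roughly world angle 171°. The plate sides and the dark slot gap at top-crop (180,385) suggest home is near 135°. Next I'll measure the geometry.

```bash
cat > h.py <<'E'
from workcell import manip, eyes
import cv2,numpy as np
def ray(n,u,v,z):
    c=eyes.camera_params(n);T=c["world_from_camera"]
    d=T[:3,:3]@[(u-c["cx"])/c["fx"],(v-c["cy"])/c["fy"],1]
    return (T[:3,3]+d*(z-T[2,3])/d[2])
def dep(n,u,v,d):
    c=eyes.camera_params(n);T=c["world_from_camera"];z=d[int(round(v)),int(round(u))]
    return T[:3,:3]@[(u-c["cx"])/c["fx"]*z,(v-c["cy"])/c["fy"]*z,z]+T[:3,3]
E
python3 - <<'E'
from h import *
d=np.load("pics/top0.npy")
f=lambda u,v:(205+u/5-.4,195+v/5-.4)
for k,(u,v,z) in dict(c1=(307,62,.008),c2=(75,290,.008),c3=(305,522,.008),c4=(535,285,.008),lid=(290,265,.113),knob=(258,430,.137),lev=(255,480,.108),end=(243,575,.108),slot=(180,385,.079),ledge=(300,450,.079),cup=(-230,210,.07)).items():
    print(k,np.round(ray("top",*f(u,v),z),4),np.round(dep("top",*f(u,v),d),4))
# lid disc by depth height
c=eyes.camera_params("top");T=c["world_from_camera"]
v,u=np.mgrid[195:315,205:325];z=d[195:315,205:325]
P=np.stack([(u-c["cx"])/c["fx"]*z,(v-c["cy"])/c["fy"]*z,z],-1)@T[:3,:3].T+T[:3,3]
m=((P[...,2]>.104)&(P[...,2]<.12)&(z>0)).astype(np.uint8)
cs,_=cv2.findContours(cv2.morphologyEx(m,cv2.MORPH_OPEN,np.ones((9,9))),0,2)
k=max(cs,key=cv2.contourArea);(x,y),r=cv2.minEnclosingCircle(k);M=cv2.moments(k)
x,y=M['m10']/M['m00']+205,M['m01']/M['m00']+195
print("lid c",x,y,r,ray("top",x,y,.113))
E
```

```text
c1 [0.6991 0.0862 0.008 ] [0.6993 0.0863 0.007 ]
c2 [0.5936 0.1877 0.008 ] [0.5937 0.1878 0.0073]
c3 [0.4915 0.0824 0.008 ] [0.4917 0.0827 0.0012]
c4 [ 0.5994 -0.0185  0.008 ] [ 6.001e-01 -1.860e-02  5.000e-04]
lid [0.5949 0.0852 0.113 ] [0.5945 0.085  0.1166]
knob [0.525  0.0951 0.137 ] [0.525  0.0951 0.1364]
lev [0.5059 0.0979 0.108 ] [0.5059 0.0979 0.1075]
end [0.4668 0.1018 0.108 ] [0.4667 0.1017 0.1093]
slot [0.5467 0.1327 0.079 ] [0.5521 0.1402 0.002 ]
ledge [0.52   0.0812 0.079 ] [0.52   0.0812 0.0792]
cup [0.6196 0.3109 0.07  ] [0.6257 0.3223 0.0211]
lid c 262.2340054115388 247.9419568822554 26.232173919677734 [0.594222   0.08594715 0.113     ]
```

```bash
python3 -m crank '[[[4,2.1,-4,0,0,0,1.2],[4,2.1,-4,0,0,0,1.2],[4,2.1,-4,0,0,0,1.2],[4,2.1,-4,0,0,0,1.2],[4,2.1,-4,0,0,0,1.2],[4,2.1,-4,0,0,0,1.2],[4,2.1,-4,0,0,0,1.2],[4,2.1,-4,0,0,0,1.2],[4,2.1,-4,0,0,0,1.2],[4,2.1,-4,0,0,0,1.2],[4,2.1,-4,0,0,0,1.2],[4,2.1,-4,0,0,0,1.2],[4,0,0,0,0,0,0],[4,0,0,0,0,0,0],[4,0,0,0,0,0,0]]]' 30
```

```text
clock: 1.98
position: [0.4867, 0.1003, 0.2312]
ee_rot: [0.066, 0.998, 0.0, -0.0]
ft_force: [0.6, -0.8, -0.1]
grip_width: 0.467
grasp_force: 0.0
```

```bash
python3 -m crank '[[[4,0,0,-3,0,0,0],[4,0,0,-3,0,0,0],[4,0,0,-2.5,0,0,0],[4,0,0,-2,0,0,0],[4,0,0,-1.5,0,0,0],[4,0,0,-1.5,0,0,0],[4,0,0,-1.5,0,0,0],[4,0,0,0,0,0,0],[4,0,0,0,0,0,0]]]'; python3 - <<'E'
from h import *
# rows: lever angle increments of 5 deg from current centre of straddle
for a in range(172,223,5): print(a,np.round(np.array([59.5+10.8*np.cos(np.radians(a)),8.5+10.8*np.sin(np.radians(a))]),2),np.round([10.8*(np.cos(np.radians(a+5))-np.cos(np.radians(a))),10.8*(np.sin(np.radians(a+5))-np.sin(np.radians(a)))],2))
E
```

```text
clock: 3.1
position: [0.4875, 0.0991, 0.0817]
ee_rot: [0.067, 0.998, 0.0, 0.0]
ft_force: [-0.2, 0.0, 0.2]
grip_width: 0.463
grasp_force: 0.0
172 [48.81 10.  ] [-0.09 -0.94]
177 [48.71  9.07] [-0.01 -0.94]
182 [48.71  8.12] [ 0.07 -0.94]
187 [48.78  7.18] [ 0.16 -0.93]
192 [48.94  6.25] [ 0.24 -0.91]
197 [49.17  5.34] [ 0.31 -0.89]
202 [49.49  4.45] [ 0.39 -0.86]
207 [49.88  3.6 ] [ 0.46 -0.82]
212 [50.34  2.78] [ 0.53 -0.78]
217 [50.87  2.  ] [ 0.6  -0.73]
222 [51.47  1.27] [ 0.66 -0.67]
```

```bash
python3 -m crank '[[[4,-0.05,-0.47,0,0,0,2.5],[4,-0.04,-0.47,0,0,0,2.5],[4,0,-0.47,0,0,0,2.5],[4,0,-0.47,0,0,0,2.5],[4,0.03,-0.47,0,0,0,2.5],[4,0.04,-0.47,0,0,0,2.5],[4,0.08,-0.47,0,0,0,2.5],[4,0.08,-0.46,0,0,0,2.5],[4,0.12,-0.46,0,0,0,2.5],[4,0.12,-0.45,0,0,0,2.5]]]'
python3 -m crank '[[[4,0.15,-0.45,0,0,0,2.5],[4,0.16,-0.44,0,0,0,2.5],[4,0.19,-0.43,0,0,0,2.5],[4,0.2,-0.43,0,0,0,2.5],[4,0.23,-0.41,0,0,0,2.5],[4,0.23,-0.41,0,0,0,2.5],[4,0.26,-0.39,0,0,0,2.5],[4,0.27,-0.39,0,0,0,2.5],[4,0.3,-0.37,0,0,0,2.5],[4,0.3,-0.36,0,0,0,2.5]]]'
python3 -m crank '[[[4,0,0,0,0,0,0],[4,0,0,0,0,0,0],[4,0,0,0,0,0,0]]]'
python3 - <<'E'
from h import *
p,d=eyes.camera("scene");cv2.imwrite("pics/s1.png",cv2.resize(p[200:310,235:365,::-1],(780,600+60))[:600])
p,d=eyes.camera("top");cv2.imwrite("pics/t1.png",cv2.resize(p[195:315,205:325,::-1],(600,600)));
# lid top height: median of depth points near lid centre away from lever
c=eyes.camera_params("top");T=c["world_from_camera"]
v,u=np.mgrid[0:480,0:640]
def W(z):return np.stack([(u-c["cx"])/c["fx"]*z,(v-c["cy"])/c["fy"]*z,z],-1)@T[:3,:3].T+T[:3,3]
for z in (np.load("pics/top0.npy"),d):
    P=W(z);m=(np.hypot(P[...,0]-.605,P[...,1]-.105)<.02)&(z>0);print(m.sum(),np.median(P[m][:,2]))
E
```

```text
clock: 4.35
position: [0.4916, 0.0525, 0.0821]
ee_rot: [-0.151, 0.989, 0.0, 0.001]
ft_force: [0.2, 0.9, 0.1]
grip_width: 0.467
grasp_force: 0.2
clock: 5.6
position: [0.5145, 0.0117, 0.0821]
ee_rot: [-0.361, 0.932, -0.0, 0.001]
ft_force: [-0.9, 1.0, 0.1]
grip_width: 0.467
grasp_force: 0.1
clock: 5.98
position: [0.5139, 0.0119, 0.0815]
ee_rot: [-0.361, 0.933, 0.0, 0.0]
ft_force: [0.9, -0.1, -0.8]
grip_width: 0.469
grasp_force: 0.0
290 0.11293310994247352
287 0.1062669835601171
```

View pics/s1.png

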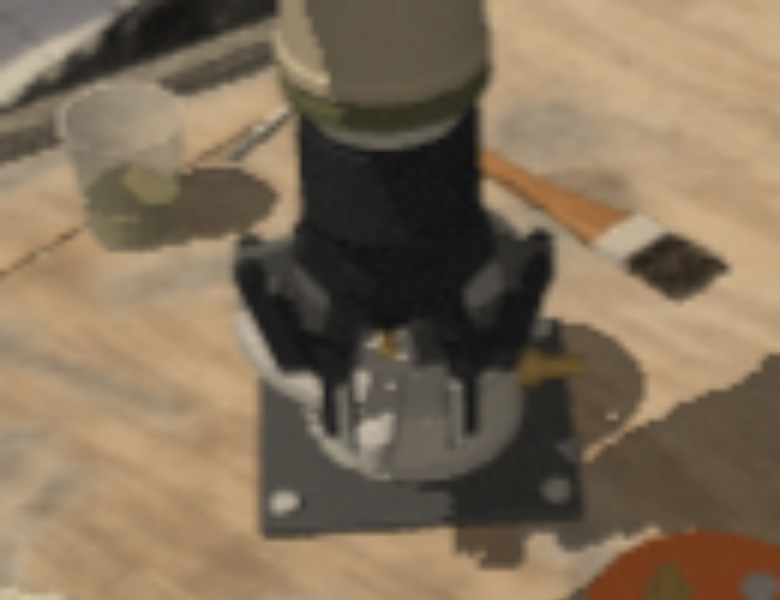

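```bash
cat > lid.py <<'E'
from h import *
p,d=eyes.camera("top")
c=eyes.camera_params("top");T=c["world_from_camera"]
v,u=np.mgrid[0:480,0:640]
P=np.stack([(u-c["cx"])/c["fx"]*d,(v-c["cy"])/c["fy"]*d,d],-1)@T[:3,:3].T+T[:3,3]
m=(np.hypot(P[...,0]-.595,P[...,1]-.085)<.048)&(d>0)&(P[...,2]>.1)&(P[...,2]<.116)
Q=P[m]
for i in range(4):
    A=np.c_[Q[:,:2]-[.595,.085],np.ones(len(Q))];s=np.linalg.lstsq(A,Q[:,2],rcond=None)[0]
    r=A@s-Q[:,2];Q=Q[abs(r)<2*r.std()+1e-5]
print("lid plane tilt deg",np.degrees(s[:2]),"z",s[2],len(Q),r.std())
E
python3 lid.py
```

```text
lid plane tilt deg [ 0.08524087 -0.04744919] z 0.10515158092510613 1051 0.0022014858189049135
```

```bash
python3 - <<'E'
from h import *
for a in list(range(222,120,-3)): 
    f=lambda a:10.8*np.array([np.cos(np.radians(a)),np.sin(np.radians(a))])
    print(a,np.round(f(a-3)-f(a),2).tolist(),end=' ')
E
```

```text
222 [-0.37, 0.43] 219 [-0.34, 0.45] 216 [-0.32, 0.47] 213 [-0.3, 0.48] 210 [-0.27, 0.5] 207 [-0.24, 0.51] 204 [-0.22, 0.52] 201 [-0.19, 0.53] 198 [-0.16, 0.54] 195 [-0.13, 0.55] 192 [-0.1, 0.56] 189 [-0.07, 0.56] 186 [-0.04, 0.56] 183 [-0.01, 0.57] 180 [0.01, 0.57] 177 [0.04, 0.56] 174 [0.07, 0.56] 171 [0.1, 0.56] 168 [0.13, 0.55] 165 [0.16, 0.54] 162 [0.19, 0.53] 159 [0.22, 0.52] 156 [0.24, 0.51] 153 [0.27, 0.5] 150 [0.3, 0.48] 147 [0.32, 0.47] 144 [0.34, 0.45] 141 [0.37, 0.43] 138 [0.39, 0.41] 135 [0.41, 0.39] 132 [0.43, 0.37] 129 [0.45, 0.34] 126 [0.47, 0.32] 123 [0.48, 0.3]
```

```bash
python3 -m crank '[[[4,0,0,-0.6,0,0,0],[4,-0.37,0.43,0,0,0,-3],[4,-0.34,0.45,0,0,0,-3],[4,-0.32,0.47,0,0,0,-3],[4,-0.3,0.48,0,0,0,-3],[4,-0.27,0.5,0,0,0,-3],[4,-0.24,0.51,0,0,0,-3],[4,-0.22,0.52,0,0,0,-3],[4,-0.19,0.53,0,0,0,-3],[4,-0.16,0.54,0,0,0,-3],[4,-0.13,0.55,0,0,0,-3],[4,-0.1,0.56,0,0,0,-3],[4,-0.07,0.56,0,0,0,-3],[4,-0.04,0.56,0,0,0,-3],[4,-0.01,0.57,0,0,0,-3]]]'
```

```text
clock: 8.0
position: [0.4861, 0.0841, 0.0749]
ee_rot: [-0.002, 1.0, -0.0, -0.0]
ft_force: [0.3, 0.4, -0.7]
grip_width: 0.465
grasp_force: 0.1
```

```bash
python3 -m crank '[[[4,0.01,0.57,0,0,0,-3],[4,0.04,0.56,0,0,0,-3],[4,0.07,0.56,0,0,0,-3],[4,0.1,0.56,0,0,0,-3],[4,0.13,0.55,0,0,0,-3],[4,0.16,0.54,0,0,0,-3],[4,0.19,0.53,0,0,0,-3],[4,0.22,0.52,0,0,0,-3],[4,0.24,0.51,0,0,0,-3],[4,0.27,0.5,0,0,0,-3],[4,0.3,0.48,0,0,0,-3],[4,0.32,0.47,0,0,0,-3],[4,0.34,0.45,0,0,0,-3]]]'
```

```text
clock: 9.62
position: [0.51, 0.1521, 0.0748]
ee_rot: [0.332, 0.943, -0.0, -0.0]
ft_force: [-0.6, 0.2, 0.4]
grip_width: 0.469
grasp_force: 0.1
```

```bash
python3 -m crank '[[[4,0.18,0.22,0,0,0,-1.5],[4,0.19,0.21,0,0,0,-1.5],[4,0.19,0.21,0,0,0,-1.5],[4,0.2,0.2,0,0,0,-1.5],[4,0.2,0.2,0,0,0,-1.5],[4,0.13,0.13,0,0,0,-1],[4,0,0,0,0,0,0]]]'; python3 lid.py
```

```text
clock: 10.5
position: [0.5212, 0.1638, 0.0753]
ee_rot: [0.4, 0.916, 0.0, 0.0]
ft_force: [-0.9, -1.5, 0.2]
grip_width: 0.466
grasp_force: 0.0
lid plane tilt deg [-0.25655744 -0.11127745] z 0.10511932392802024 1397 0.002112120122030854
```

```bash
python3 -m crank '[[[4,0.07,0.07,0,0,0,-0.5],[4,0.07,0.07,0,0,0,-0.5],[4,0,0,0,0,0,0]]]';python3 -m crank '[[[4,0.07,0.06,0,0,0,-0.5],[4,0.07,0.06,0,0,0,-0.5],[4,0,0,0,0,0,0]]]'
```

```text
clock: 10.92
position: [0.5225, 0.1652, 0.0753]
ee_rot: [0.408, 0.913, 0.0, 0.0]
ft_force: [-0.5, -0.1, 0.7]
grip_width: 0.469
grasp_force: 0.1
clock: 11.3
position: [0.5239, 0.1664, 0.0753]
ee_rot: [0.416, 0.909, 0.0, 0.0]
ft_force: [0.7, -0.0, 0.9]
grip_width: 0.47
grasp_force: 0.1
```

```bash
python3 -m crank '[[[4,0.07,0.06,0,0,0,-0.5],[4,0.07,0.06,0,0,0,-0.5],[4,0,0,0,0,0,0]]]';python3 -m crank '[[[4,0.07,0.06,0,0,0,-0.5],[4,0.07,0.06,0,0,0,-0.5],[4,0,0,0,0,0,0]]]'
```

```text
clock: 11.68
position: [0.5251, 0.1672, 0.0752]
ee_rot: [0.424, 0.905, -0.0, -0.0]
ft_force: [-2.1, -1.9, 1.5]
grip_width: 0.468
grasp_force: 1.4
clock: 12.05
position: [0.5259, 0.1676, 0.0749]
ee_rot: [0.433, 0.902, -0.001, -0.001]
ft_force: [-4.7, -4.3, 0.8]
grip_width: 0.468
grasp_force: 3.5
```

```bash
python3 -m crank '[[[4,0.07,0.06,0,0,0,0],[4,0.07,0.06,0,0,0,0],[4,0,0,0,0,0,0],[4,0,0,0,0,0,0]]]';python3 -m crank '[[[4,-0.5,-0.5,0,0,0,0],[4,-0.4,-0.4,0,0,0,0],[4,0,0,2,0,0,0],[4,0,0,4,0,0,0],[4,0,0,4,0,0,0],[4,0,0,4,0,0,0],[4,-4,4,0,0,0,0],[4,-4,4,0,0,0,0],[4,-4,4,0,0,0,0],[0,-4,4,0,0,0,0],[0,0,0,0,0,0,0],[0,0,0,0,0,0,0]]]'
python3 - <<'E'
from h import *
p,d=eyes.camera("top");cv2.imwrite("pics/t2.png",cv2.convertScaleAbs(cv2.resize(p[195:315,205:325,::-1],(600,600),interpolation=2),alpha=1.6,beta=10));np.save("pics/t2.npy",d)
E
python3 lid.py
```

```text
clock: 12.55
position: [0.5263, 0.1682, 0.0744]
ee_rot: [0.433, 0.902, -0.002, -0.001]
ft_force: [-8.9, -6.5, 1.9]
grip_width: 0.467
grasp_force: 5.4
clock: 14.05
position: [0.3596, 0.3207, 0.2156]
ee_rot: [0.432, 0.902, 0.0, 0.0]
ft_force: [0.2, -0.3, -0.5]
grip_width: 0.001
grasp_force: 0.0
lid plane tilt deg [-0.13682517  0.00087964] z 0.10502726464988592 1377 0.002008511952515232
```

View pics/t2.png

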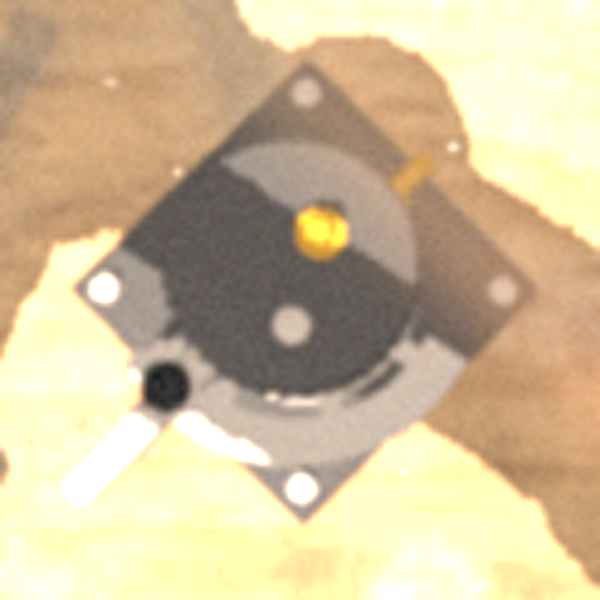

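The lid is down and the lever sits lower left at home, with the knob at crop (166,386). Next I'll locate the knob precisely.

```bash
python3 - <<'E'
from h import *
im=cv2.cvtColor(cv2.imread("pics/t2.png"),6)[320:450,110:220]
m=(im<75).astype(np.uint8);n,l,s,c=cv2.connectedComponentsWithStats(m)
k=min(range(1,n),key=lambda i:np.hypot(*(c[i]-[56,66])));print(c[k]+[110,320],s[k])
u,v=c[k]+[110,320];u,v=205+u/5-.4,195+v/5-.4
g=ray("top",u,v,.127);print(g,dep("top",u,v,np.load("pics/t2.npy")));print(np.degrees(np.arctan2(g[1]-.085,g[0]-.595)))
print(manip.get_obs()["position"])
E
```

```text
[165.90751043 386.08205841] [  36   45   41   44 1438]
[0.54283156 0.1337402  0.127     ] [0.54274037 0.13360676 0.1283094 ]
136.9458018658331
[0.36011472 0.31998755 0.21546585]
```

```bash
python3 -m crank '[[[0,3.66,-3.72,0,0,0,0],[0,3.66,-3.72,0,0,0,0],[0,3.66,-3.72,0,0,0,0],[0,3.66,-3.72,0,0,0,0],[0,3.66,-3.72,0,0,0,0],[0,0,0,-3,0,0,0],[0,0,0,-3,0,0,0],[0,0,0,-1.5,0,0,0],[0,0,0,-0.5,0,0,0],[0,0,0,0,0,0,0],[0,0,0,0,0,0,0]]]';python3 -m crank '[[[0,0,0,-0.3,0,0,0],[0,0,0,-0.3,0,0,0],[0,0,0,-0.3,0,0,0],[0,0,0,0,0,0,0]]]'
```

```text
clock: 15.52
position: [0.5427, 0.1351, 0.1364]
ee_rot: [0.432, 0.902, 0.001, 0.001]
ft_force: [-0.0, -0.4, -0.3]
grip_width: 0.003
grasp_force: 0.0
clock: 16.02
position: [0.5421, 0.1349, 0.1262]
ee_rot: [0.432, 0.902, 0.0, 0.0]
ft_force: [1.0, 0.4, 1.7]
grip_width: -0.003
grasp_force: 1.0
```

```bash
python3 -m crank '[[[0,0,0,-0.2,0,0,0],[0,0,0,-0.2,0,0,0],[0,0,0,-0.2,0,0,0],[0,0,0,0,0,0,0]]]';python3 -m crank '[[[0,0,0,-0.2,0,0,0],[0,0,0,-0.2,0,0,0],[0,0,0,0,0,0,0]]]'
```

```text
clock: 16.52
position: [0.5421, 0.1349, 0.1202]
ee_rot: [0.432, 0.902, -0.0, 0.0]
ft_force: [1.2, 0.6, 1.8]
grip_width: -0.002
grasp_force: 0.9
clock: 16.9
position: [0.542, 0.1348, 0.1161]
ee_rot: [0.432, 0.902, -0.0, -0.0]
ft_force: [1.1, 0.3, 1.8]
grip_width: -0.002
grasp_force: 0.8
```

Through the slot; now to the end.

```bash
python3 -m crank '[[[0,0,0,-0.15,0,0,0],[0,0,0,-0.1,0,0,0],[0,0,0,0,0,0,0]]]';python3 -m crank '[[[0,0,0,-0.1,0,0,0],[0,0,0,-0.1,0,0,0],[0,0,0,0,0,0,0]]]'
```

```text
clock: 17.27
position: [0.5419, 0.135, 0.1138]
ee_rot: [0.432, 0.902, 0.0, -0.0]
ft_force: [-0.3, 1.1, 4.2]
grip_width: 0.001
grasp_force: 2.0
clock: 17.65
position: [0.5424, 0.1352, 0.1134]
ee_rot: [0.432, 0.902, 0.001, 0.0]
ft_force: [-6.7, -0.5, 18.9]
grip_width: 0.002
grasp_force: 9.4
```

```bash
python3 -m crank '[[[0,0,0,2,0,0,0],[0,0,0,4,0,0,0],[0,0,0,4,0,0,0],[0,0,0,4,0,0,0],[0,-4,4,0,0,0,0],[0,-4,4,0,0,0,0],[0,-4,4,0,0,0,0],[0,-4,4,0,0,0,0],[0,0,0,0,0,0,0],[0,0,0,0,0,0,0]]]'
python3 lid.py; python3 - <<'E'
from h import *
p,d=eyes.camera("top");q,_=eyes.camera("scene")
print(dep("top",205+166/5-.4,195+388/5-.4,d))
a=cv2.resize(p[130:370,120:500,::-1],(792,500))
cv2.imwrite("pics/t3.png",a)
E
```

```text
clock: 18.9
position: [0.3824, 0.2943, 0.2515]
ee_rot: [0.432, 0.902, -0.0, 0.0]
ft_force: [-0.0, 0.1, 1.4]
grip_width: 0.005
grasp_force: 0.0
lid plane tilt deg [-0.06236952 -0.43321729] z 0.10510144133099951 1408 0.002093996071188184
[0.54300201 0.13508831 0.11318055]
```

View pics/t3.png

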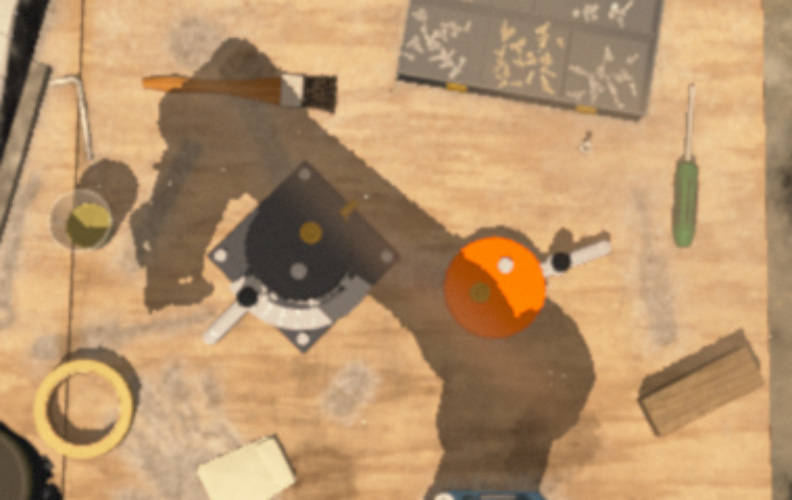

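The lever is at home and the knob is down: (247,296) in the picture, top at about 0.113–0.114 m. The cup, tape, block and brush have not moved.

```bash
python3 -c "
from workcell import job
print(job.hand_in())"
```

```text
the job is handed in; nothing more can be done
None
```

The lid dropped into its thread and was turned clockwise to the stop, and its lock pin is pressed fully down through the slot; the cup, tape, block and brush were not moved, and the job was handed in at about 19 s.

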